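# Set the slotted cutting guide flush on the board's red line

## Task

Take the slotted cutting guide off the sloping stand and lay it on the chopping board with the red line, ready to slice bread for the lunchbox: blade flat on the board, orange stock hooked down over the board's far edge and flush against it all along, with the red line running along the middle of the knife slot. Then let go of it, and leave the lunchbox, spork, cup and folded bowl where they are.

Things in the scene. Friction and masses are not known exactly. Their poses are not given: they have to be found in the camera images.
- guide: slotted bread-cutting guide, a loose T-shaped square, 0.25 kg. Steel blade 170 x 36 x 5 mm with a 6 mm knife slot along its middle; across one end an orange stock 120 mm long, 16 thick, 24 deep, reaching 18 mm below the blade. Origin: middle of the blade's underside at the stock's inner face; x from the blade to the stock, y along the stock, z up. Starts on the stand, stock hooked over its upper edge
- guide_grip (a point): centre of the guide's black grip, a block 60 mm long (guide x), 20 wide (y), 40 high (z), standing on the blade, on the slot's line, 45 mm from the stock's inner face; the blade's underside is 25 mm below this point. Same axes as the guide, which balances within 20 mm of here. Grip it across its 20 mm width
- guide_tip (a point): point on the slot's line at the free end of the blade, at its underside, 170 mm from the stock's inner face
- stock_left (a point): point on the stock's inner flat face (which faces along the blade), 55 mm to guide +y of the middle, 8 mm below the blade's underside
- stock_right (a point): the same, 55 mm to guide -y
- board: mid-brown wooden chopping board that carries the red line, 220 mm (x) by 240 mm (y), 24 mm thick, fixed, flat on the counter. Origin: centre of its underside; z up; its far edge, the 240 mm edge farther from the robot, is the flat upright face at its x = +110 mm
- red_line: red line 4 mm wide drawn straight across the board's top, square to the far edge, 216 mm long. Origin: on the line at mid-length, on the board's top; x along the line towards the far edge, y across it
- stand: pale wooden sloping stand, fixed on the other, dark board (280 by 220 by 24 mm). Its 120 mm wide, 180 mm long top slopes 30 degrees, rising along the stand's x (away from the robot). Origin: centre of its underside; upper edge at x = +78 mm, z = 115 mm. Lift the guide 30 mm square to the slope to unhook it
- lunchbox: sky-blue lunchbox with clip-on lid and white clips, 154 by 110 by 54 mm, beside the stand on the dark board; leave alone. Origin: centre of its underside
- spork: flat stainless spork, 150 mm long, 36 mm wide, 4 mm thick, lying along the near edge of the board with the red line; leave alone. Origin: on its underside, about mid-length
- cup: clear acrylic cup, 74 mm across, 90 mm tall, standing on the counter beyond the boards; leave alone. Origin: centre of its underside
- bowl: green collapsible silicone bowl, folded to a stepped disc 112 mm across, 26 mm high, on the counter beyond the boards; leave alone. Origin: centre of its underside
Things that resemble listed ones, but are neither listed nor needed, are in the scene too. Several things have the shape of the guide; the one meant has the colours described above.

How it is judged:
By the outcome, as a careful person would: the job done as asked, in the order asked, and still so for the second after the job is handed in, with the robot touching nothing.
It also fails if it takes over 45 s, if anything falls off the work surface, if the arm or the gripper's body presses on something with over 40 N, if the wrist force passes 120 N, or if a joint passes its speed limit or range.

## Robot

A 6-joint arm with a two-finger parallel gripper is mounted at the origin on the work surface. World frame = base frame: x ahead of the robot, y to its left, z up, the work surface at z = 0. Lengths are in m, angles in rad, forces in N, time in s.
With the tool pointing down it reaches from about 0.35 to 0.8 m from the base axis. Payload 7.3 kg.
Tool frame: the origin (TCP) lies between the finger pads; the fingertips stand 14 mm ahead of it and the grasp point (between the pads) lies 5 mm behind it; y points along the fingers, x is the direction in which the jaws open and shut, and the axes are right-handed (so a half turn about y gives the same grasp; the last joint's range is limited). The gripper opens to 85 mm and grips with 20 to 120 N. Pads are 22 mm wide; open, the fingers measure 114 mm over their backs; the gripper's body (76 mm by 85 mm) begins 54 mm behind the grasp point. The pads swing forward as they close: fully open they stand 13 mm farther back than shut.
Start: joints at [-1.486, 0.342, 1.524, -0, 1.275, -0.146], TCP at [0.12, -0.511, 0.245] pointing down, gripper open.
Joint ranges: [-2.53, 2.53], [-0.77, 2.02], [0.04, 2.7], [-1, 4.14], [0.28, 2.66], [-3.11, 3.11]. Speed limits (rad/s): [2.57, 2.57, 3.14, 3.14, 3.14, 3.14].

## Interface

Orientations are given as a rotation vector (axis times angle).
In Python, from bench import robot, imaging, spotter gives the robot as it stands. The module is installed in compiled form; this text tells all that it offers.
- The arm moves only by the shell command python3 -m crank 'ROWS' [OPENING] [FORCE]. ROWS is JSON, a list of rows, each an object of numbers: "x", "y", "z": the shift along the world's x, y, z in m; "spin": the turn about the world's z in rad. In form: [{"x": .., "y": .., "z": .., "spin": ..}, ...]. A call has 1 to 5 rows; each row is the pose to reach, as a shift and turn from the pose commanded when the call began; what a row does not reach only later rows make up. A row lasts 1/8 s, in which the tool goes at most 62.5 mm and 10.7 degrees, less where a joint would pass 70% of its speed; a pose out of reach is approached as far as the arm can. A call with a gripper value outside its range is refused whole. OPENING is the closure, from 0 (fully open) to 1 (shut), set as the call begins (- or left out, the last holds). The fingers move at their own pace and stop on an object; FORCE is the grip in N (left out, the last holds). Time passes only in rows, so rows that repeat a pose let the fingers close. It gives the time, the measured TCP pose, the force and the opening at its end, in the units of the state.
- robot.observe(): the state, without advancing time (a new reading comes with each control period).
- imaging.snapshot(name): name is "side" or "top"; returns the picture (400x640x3 uint8, red, green, blue); there is no depth.
- imaging.get_calibration(name): a dict with "fx", "fy", "cx", "cy" (pixels), "pose" (4x4, takes a point from camera to world coordinates). Camera axes: x right, y up, looking along -z (the intrinsics and any distortion apply to the point x, -y, -z); pixel columns grow to the right and rows downward; lengths in m; the calibration is good to about 2 mm. A picture is of the moment at which its call begins. get_calibration takes no time and is no camera call.
- robot.sign_off(): hands the job in, once; it reports no verdict.
Trained networks look in the newest picture that a camera, given by its name, has taken for a name from the list of things; names that differ only in an ending like _2 or _b are one class to them, and where a whole thing is asked for, a point or a joint stands for the part that bears it (a point fixed in the world has none). Each returns a list of dicts, best first, with "p" (0 to 1); they miss things now and then, are a little off and sometimes report something else, mostly with a low value. They report only what shows in the picture. A call takes as long as a camera call. They do not tell look-alikes from the thing itself.
- spotter.recognise(camera, label): "location" ([x, y, z] in m, in world coordinates, good to about 4 mm: the middle of the surface that is visible of it).
- spotter.cut_out(camera, label): "pixels" (400x640 bool, what is visible of it).
The state is a dict: "time": time; "joints": joint angles; "qvel": joint speeds; "effort": joint torques, N m; "tool_pos": TCP position; "ee_rot": TCP orientation; "force": force on the tool from outside, world axes, zero at the start; "wrist_torque": the same for the moment, N m; "width": opening from 0.0 (shut) to 1.0 (fully open).
Only numpy, scipy, OpenCV 4.12 (cv2) and the standard library are available. Lean on these libraries where they do the work, as an engineer would, in place of code of your own. Each camera call takes 0.05 s, during which the arm holds its last target.

## Working session

There is one attempt and no reset: what is moved stays moved. The work goes in short steps, Python scripts to look and compute and a shell command to move; the robot and the scene stay as the last step left them, time stands still between calls to the robot, and variables do not carry over. Pictures are saved under pics/ and viewed, and the job is handed in when it is done.

```bash
mkdir -p pics
python3 - <<'E'
from bench import robot, imaging, spotter
import cv2,numpy as np
print(robot.observe())
for n in("side","top"):
    im=imaging.snapshot(n); cv2.imwrite(f"pics/{n}0.png",im[:,:,::-1])
    c=imaging.get_calibration(n); print(n,c)
    for l in("guide","board","stand","red_line","guide_grip"):
        try: print(l,[(round(d["p"],2),np.round(d["location"],3).tolist()) for d in spotter.recognise(n,l)])
        except Exception as e: print(l,e)
E
```

```text
{'time': 0.0, 'joints': array([-1.48601862e+00,  3.42727060e-01,  1.52505230e+00, -5.66641289e-06,
        1.27538113e+00, -1.46013126e-01]), 'qvel': array([-0.00050946,  0.00056875,  0.00021601,  0.00157573, -0.00153084,
       -0.00172215]), 'effort': array([-2.16507811e-03, -4.33677185e+01, -2.46011013e+01, -4.53191087e-04,
        7.94089108e-03, -9.91479112e-07]), 'tool_pos': array([ 0.1200724 , -0.51068414,  0.24461137]), 'ee_rot': array([-1.30839392,  1.03823838, -1.03643741]), 'force': array([-0.58055725, -0.41549967, -0.88947664]), 'wrist_torque': array([-0.01629954, -0.01342726, -0.02537351]), 'width': 1.0015874321370974}
side {'fx': 416.95834527377696, 'fy': 416.95834527377696, 'cx': 314.1887951681817, 'cy': 197.8437459950169, 'pose': array([[-0.9784614 ,  0.09854447, -0.18138986,  0.34633914],
       [-0.2064029 , -0.48123758,  0.8519438 ,  1.29388596],
       [-0.00333726,  0.87103351,  0.49121226,  0.82379072],
       [ 0.        ,  0.        ,  0.        ,  1.        ]])}
guide [(0.7, [0.498, 0.502, 0.023]), (0.57, [0.559, 0.134, 0.134]), (0.54, [0.763, -0.337, 0.018])
[... 266 characters left out ...]
38284494821, 'cx': 317.29404556631675, 'cy': 197.613696762099, 'pose': array([[ 0.02309866,  0.98462168, -0.17316639,  0.39879923],
       [-0.99973101,  0.02311149, -0.00194243,  0.04979806],
       [ 0.00208958,  0.17316467,  0.98489067,  1.33364676],
       [ 0.        ,  0.        ,  0.        ,  1.        ]])}
guide [(0.97, [0.496, 0.488, 0.02]), (0.79, [0.571, 0.124, 0.142]), (0.58, [0.766, -0.349, 0.016])]
board [(0.59, [0.492, -0.19, 0.023])]
stand [(0.68, [0.496, -0.19, 0.021]), (0.6, [0.533, 0.101, 0.091])]
red_line [(0.46, [0.496, -0.212, 0.024])]
guide_grip [(0.94, [0.497, 0.488, 0.023]), (0.93, [0.763, -0.35, 0.018]), (0.92, [0.575, 0.127, 0.133]), (0.51, [0.524, 0.266, 0.078])]
```

View pics/top0.png

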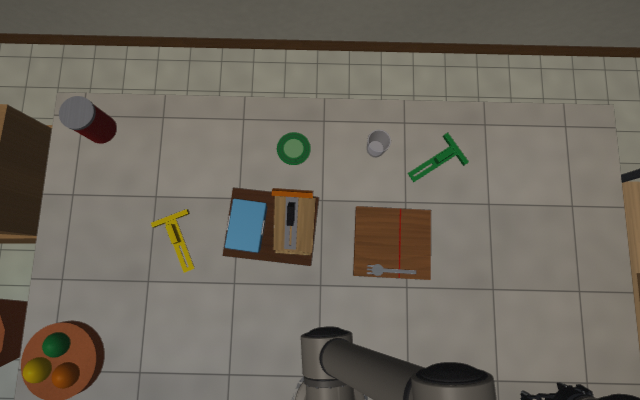

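View pics/side0.png

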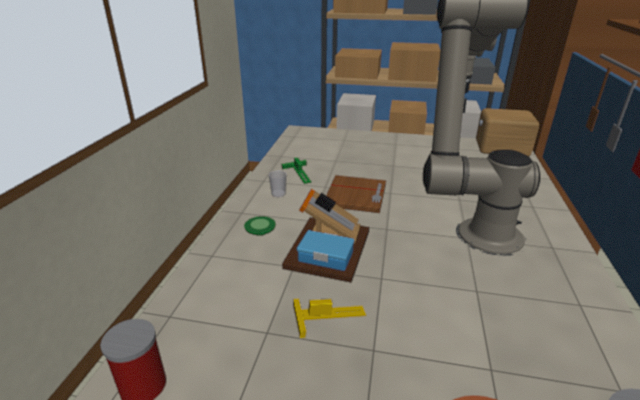

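Candidates in the top picture are the yellow T at (175,240), the green T at (440,160), and the steel blade with orange stock and black grip on the stand at (291,215). Only the last one matches the description. I'll check it in a close crop.

Run:
```python
import cv2,numpy as np
t=cv2.imread("pics/top0.png"); s=cv2.imread("pics/side0.png")
a=cv2.resize(t[180:270,215:325],None,fx=5,fy=5,interpolation=cv2.INTER_CUBIC)
b=cv2.resize(t[198:288,345:440],None,fx=5,fy=5,interpolation=cv2.INTER_CUBIC)
cv2.imwrite("pics/ca.png",a);cv2.imwrite("pics/cb.png",b)
c=cv2.resize(s[165:285,270:400],None,fx=5,fy=5,interpolation=cv2.INTER_CUBIC)
cv2.imwrite("pics/cc.png",c)
```

```text
(no output)
```

View pics/ca.png

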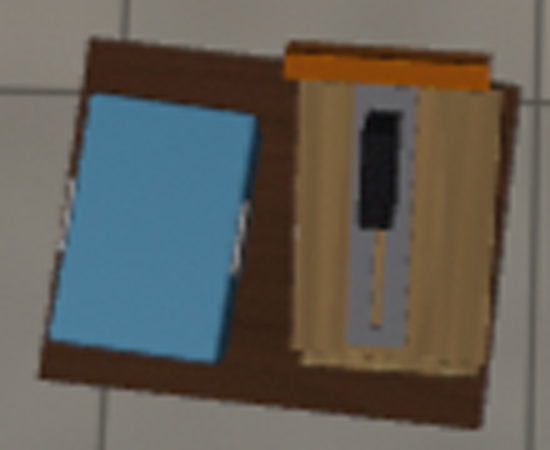

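View pics/cb.png

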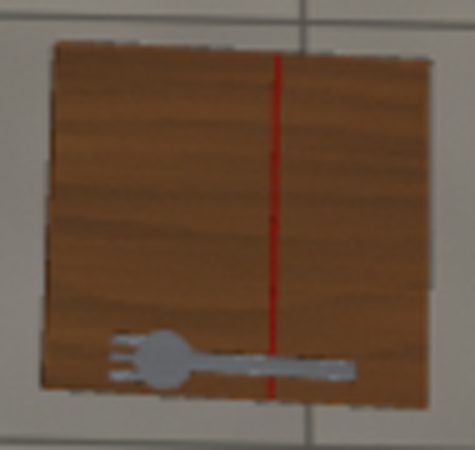

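View pics/cc.png

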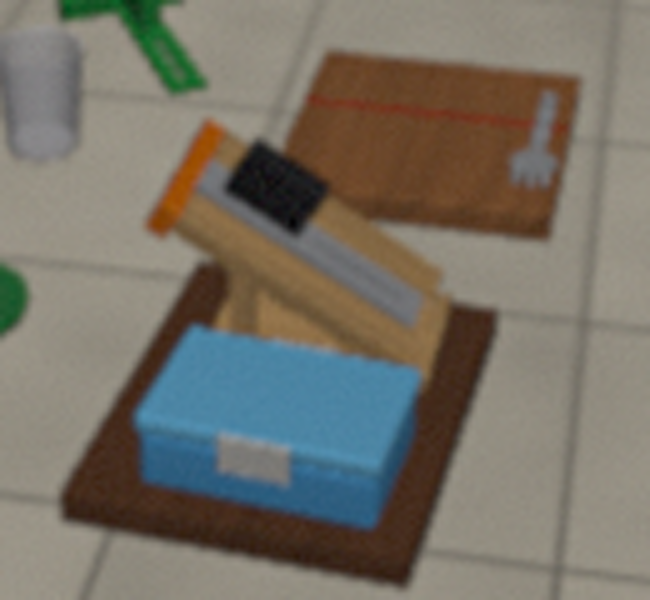

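The crop confirms it: steel blade, orange stock and black grip on the stand, with the grip at top pixel (291,214). Next I'll fit poses.

```bash
cat > h.py <<'E'
import numpy as np,cv2
from scipy.optimize import least_squares
from scipy.spatial.transform import Rotation as R
from bench import robot, imaging, spotter
C={n:imaging.get_calibration(n) for n in("side","top")}
def proj(n,P):
    c=C[n];P=np.atleast_2d(P);q=(P-c["pose"][:3,3])@c["pose"][:3,:3]
    return np.c_[c["cx"]+c["fx"]*q[:,0]/-q[:,2], c["cy"]-c["fy"]*q[:,1]/-q[:,2]]
def plane(n,uv,z):
    c=C[n];uv=np.atleast_2d(uv).astype(float)
    d=np.c_[(uv[:,0]-c["cx"])/c["fx"],-(uv[:,1]-c["cy"])/c["fy"],-np.ones(len(uv))]@c["pose"][:3,:3].T
    o=c["pose"][:3,3];return o+d*((z-o[2])/d[:,2])[:,None]
E
python3 - <<'E'
from h import *
t=cv2.imread("pics/top0.png").astype(int); s=cv2.imread("pics/side0.png").astype(int)
# red line
for n,im,(r0,r1,c0,c1) in(("top",t,(205,285,350,435)),("side",s,(170,215,320,395))):
    b,g,r=[im[r0:r1,c0:c1,i] for i in range(3)]
    w=np.clip(r-1.9*g-10,0,None)*1.0
    v,u=np.nonzero(w>15); print(n,len(u))
    P=plane(n,np.c_[u+c0,v+r0],.024)[:,:2]; ww=w[v,u]
    # weighted PCA
    m=(P*ww[:,None]).sum(0)/ww.sum(); U=np.linalg.svd((P-m)*np.sqrt(ww)[:,None])[2][0]; U*=np.sign(U[0])
    k=(P-m)@U; print("line mid",m,"dir deg",np.degrees(np.arctan2(U[1],U[0])),"range",k.min(),k.max(), "ends",m+U*k.min(),m+U*k.max(),"y at x=.55", m[1]+(0.55-m[0])*U[1]/U[0])
# board edges by hand crop points
def cr(p,o,): p=np.array(p,float);return (p+.5)/5-.5+np.array(o)
B=cr([[55,42],[432,60],[428,408],[42,388]],(345,198))
print("board corners",plane("top",B,.024)[:,:2])
# refine edges: board fit x,y,yaw with minAreaRect on rectified mask
im=cv2.imread("pics/top0.png")
# guide fit
G=np.array([[-170,18,5],[-170,-18,5],[0,60,6],[0,-60,6],[-75,10,45],[-15,10,45],[-75,-10,45]])/1e3
uv=cr([[345,345],[405,347],[285,80],[490,90],[359,230],[368,110],[392,230]],(215,180))
def pose(p):
    a=p[2];Rz=R.from_euler('z',a).as_matrix();Rg=Rz@R.from_euler('y',-np.pi/6).as_matrix()
    return Rg,np.array([p[0],p[1],p[3]])
f=lambda p:(proj("top",G@pose(p)[0].T+pose(p)[1])-uv).ravel()
fz=lambda q:f([*q,.139])
s1=least_squares(fz,[.63,.12,0]);print(s1.x,np.degrees(s1.x[2]));print(s1.fun.reshape(-1,2).round(2))
p=[*s1.x,.139];Rg,o=pose(p)
print("origin",o,"grip",o+Rg@[-.045,0,.025],"tip",o+Rg@[-.17,0,0])
sd=proj("side",G@Rg.T+o);print(((sd-[270,165])*5).round())
st=robot.observe();print(R.from_rotvec(st["ee_rot"]).as_matrix().round(3))
E
```

```text
top 87
line mid [ 0.4984368  -0.20915182] dir deg -1.7951718282587423 range -0.11321657584031182 0.10000901356937375 ends [ 0.3852758  -0.20560513] [ 0.59839673 -0.21228475] y at x=.55 -0.21076790575240037
side 0<stdin>:10: RuntimeWarning: invalid value encountered in divide
Traceback (most recent call last):
ValueError: zero-size array to reduction operation minimum which has no identity
```

Run:
```python
from h import *
t=cv2.imread("pics/top0.png").astype(int); s=cv2.imread("pics/side0.png").astype(int)
for n,im,(r0,r1,c0,c1) in(("top",t,(205,285,350,435)),("side",s,(170,215,320,395))):
    b,g,r=[im[r0:r1,c0:c1,i] for i in range(3)]
    w=(r-g)*1.0; w=w-np.median(w[w>15]) -12; w=np.clip(w,0,None)
    v,u=np.nonzero(w>8); print(n,len(u))
    P=plane(n,np.c_[u+c0,v+r0],.024)[:,:2]; ww=w[v,u]
    for i in range(5):
        m=(P*ww[:,None]).sum(0)/ww.sum(); U=np.linalg.svd((P-m)*np.sqrt(ww)[:,None])[2][0]; U*=np.sign(U[0])
        d=abs((P-m)@np.array([-U[1],U[0]])); k=d<max(.006,np.median(d)*3);P=P[k];ww=ww[k]
    k=(P-m)@U; print(len(P),"line mid",m,"dir deg",np.degrees(np.arctan2(U[1],U[0])),"ends",m+U*k.min(),m+U*k.max(),"y at x=.55", m[1]+(0.55-m[0])*U[1]/U[0])
def cr(p,o,): p=np.array(p,float);return (p+.5)/5-.5+np.array(o)
B=cr([[55,42],[432,60],[428,408],[42,388]],(345,198))
print("board corners",plane("top",B,.024)[:,:2].round(4).tolist())
B=cr([[330,52],[580,75],[553,215],[290,165]],(270,165))
print("board corners side",plane("side",B,.024)[:,:2].round(4).tolist())
G=np.array([[-170,18,5],[-170,-18,5],[0,60,6],[0,-60,6],[-75,10,45],[-15,10,45],[-75,-10,45]])/1e3
uv=cr([[345,345],[405,347],[285,80],[490,90],[359,230],[368,110],[392,230]],(215,180))
def pose(p):
    a=p[2];Rz=R.from_euler('z',a).as_matrix();Rg=Rz@R.from_euler('y',-np.pi/6).as_matrix()
    return Rg,np.array([p[0],p[1],p[3]])
f=lambda p:(proj("top",G@pose(p)[0].T+pose(p)[1])-uv).ravel()
s1=least_squares(lambda q:f([*q,.139]),[.63,.12,0]);print(s1.x,np.degrees(s1.x[2]));print(s1.fun.reshape(-1,2).round(2).tolist())
p=[*s1.x,.139];Rg,o=pose(p)
print("origin",o,"grip",o+Rg@[-.045,0,.025],"tip",o+Rg@[-.17,0,0])
a=cv2.imread("pics/cc.png");a2=cv2.imread("pics/ca.png")
for P in G:
    x=((proj("side",Rg@P+o)[0]-[270,165]+.5)*5-.5);cv2.circle(a,tuple(x.astype(int).tolist()),4,(0,255,0),-1)
    x=((proj("top",Rg@P+o)[0]-[215,180]+.5)*5-.5);cv2.circle(a2,tuple(x.astype(int).tolist()),4,(0,255,0),-1)
cv2.imwrite("pics/ov.png",a);cv2.imwrite("pics/ov2.png",a2)
st=robot.observe();print(R.from_rotvec(st["ee_rot"]).as_matrix().round(3))
```

```text
top 113
113 line mid [ 0.49846884 -0.20911915] dir deg -1.6486065165140182 ends [ 0.38510536 -0.20585637] [ 0.59840555 -0.21199548] y at x=.55 -0.2106022925045277
side 41
41 line mid [ 0.49395104 -0.21531047] dir deg -2.179923251558162 ends [ 0.38690725 -0.21123582] [ 0.59355419 -0.21910188] y at x=.55 -0.21744398348661656
board corners [[0.6048, -0.0705], [0.5988, -0.3109], [0.3808, -0.3031], [0.3874, -0.064]]
board corners side [[0.5925, -0.3085], [0.3783, -0.3075], [0.3841, -0.0701], [0.5907, -0.1057]]
[ 0.61403792  0.12496444 -0.05111937] -2.928924306368521
[[0.32, -0.91], [0.07, -0.42], [0.11, -1.13], [0.21, -0.1], [-0.01, -0.9], [-0.97, 3.73], [0.3, -0.39]]
origin [0.61403792 0.12496444 0.139     ] grip [0.56263401 0.12759447 0.13815064] tip [0.46700592 0.13248718 0.054     ]
[[ 0.229  0.     0.973]
 [-0.973 -0.     0.229]
 [ 0.    -1.    -0.   ]]
```

View pics/ov.png

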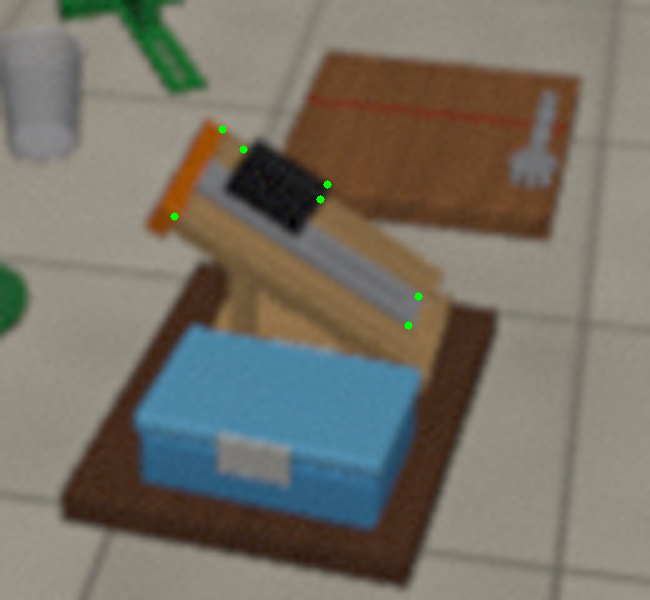

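View pics/ov2.png

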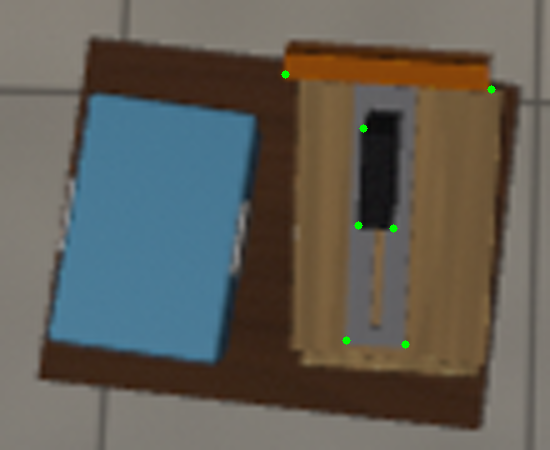

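Run:
```python
from h import *
def cr(p,o,): p=np.array(p,float);return (p+.5)/5-.5+np.array(o)
G=np.array([[-170,18,5],[-170,-18,5],[0,60,6],[0,-60,6],[-75,10,45],[-75,-10,45]])/1e3
uv=cr([[345,345],[405,347],[285,80],[490,90],[359,230],[392,230]],(215,180))
S=np.array([[-170,18,5],[-170,-18,5],[0,60,6],[0,-60,6],[-75,-10,45]])/1e3
us=cr([[411,326],[424,292],[163,235],[214,124],[321,186]],(270,165))
def pose(p):
    a=p[2];Rz=R.from_euler('z',a).as_matrix();Rg=Rz@R.from_euler('y',-np.pi/6).as_matrix()
    return Rg,np.array([p[0],p[1],p[3]])
def T(p,G): Rg,o=pose(p);return G@Rg.T+o
ft=lambda p:(proj("top",T(p,G))-uv).ravel()
fs=lambda p:(proj("side",T(p,S))-us).ravel()
for nm,f in(("top",lambda q:ft([*q,.139])),("both",lambda q:np.r_[ft([*q,.139]),fs([*q,.139])]),("bothz",lambda q:np.r_[ft(q),fs(q)])):
    s1=least_squares(f,[.63,.12,0,.139][:4 if nm=="bothz" else 3]);p=list(s1.x);p=p if len(p)==4 else p+[.139]
    Rg,o=pose(p)
    print(nm,np.round(p,4),np.degrees(p[2]).round(2),"grip",(o+Rg@[-.045,0,.025]).round(4));print(s1.fun.reshape(-1,2).round(2).tolist())
Rg,o=pose(p)
print((proj("top",T(p,np.array([[-15,10,5],[-15,-10,5],[-15,10,45],[-75,0,5]])/1e3))+.5-[215,180])*5)
```

```text
top [ 0.6122  0.1259 -0.0442  0.139 ] -2.53 grip [0.5607 0.1282 0.1382]
[[0.32, -0.23], [0.08, 0.17], [-0.25, -0.36], [-0.12, 0.39], [-0.16, -0.22], [0.16, 0.24]]
both [ 0.6138  0.1277 -0.031   0.139 ] -1.78 grip [0.5623 0.1293 0.1382]
[[0.41, -0.66], [0.18, -0.41], [-0.83, -0.66], [-0.67, -0.44], [-0.35, -0.73], [-0.02, -0.35], [-0.29, -0.12], [-1.16, 0.87], [2.55, -3.25], [1.33, 1.43], [1.31, -0.07]]
bothz [ 0.6139  0.1274 -0.0309  0.1375] -1.77 grip [0.5625 0.129  0.1366]
[[0.55, -0.68], [0.3, -0.44], [-0.67, -0.61], [-0.57, -0.41], [-0.2, -0.72], [0.11, -0.35], [-0.34, 0.21], [-1.22, 1.2], [2.53, -2.88], [1.3, 1.78], [1.27, 0.28]]
[[367.27929514 105.5219425 ]
 [401.36309286 107.35262077]
 [360.82617685 130.08285993]
 [381.65830949 200.69840791]]
```

```bash
python3 -m crank '[{"x":0.03,"y":0.045,"z":0.01,"spin":-0.05},{"x":0.06,"y":0.09,"z":0.02,"spin":-0.1},{"x":0.09,"y":0.135,"z":0.02,"spin":-0.15},{"x":0.12,"y":0.18,"z":0.02,"spin":-0.2},{"x":0.15,"y":0.22,"z":0.02,"spin":-0.276}]' 0
python3 -m crank '[{"x":0.03,"y":0.045},{"x":0.06,"y":0.09},{"x":0.09,"y":0.135},{"x":0.12,"y":0.18},{"x":0.15,"y":0.22}]'
python3 -m crank '[{"x":0.03,"y":0.045},{"x":0.06,"y":0.09},{"x":0.09,"y":0.135},{"x":0.12,"y":0.18},{"x":0.141,"y":0.199}]'
python3 -c "
from h import *
s=robot.observe();print(s);print(R.from_rotvec(s['ee_rot']).as_matrix().round(3))
for n in('top','side'):cv2.imwrite(f'pics/{n}1.png',imaging.snapshot(n)[:,:,::-1])"
```

```text
time: 1.23
tool_pos: [0.2708, -0.2895, 0.2656]
ee_rot: [-1.186, 1.244, -1.245]
force: [0.8, -0.7, 0.6]
width: 0.999
{'time': 1.225, 'joints': array([-1.01279659e+00,  8.38731974e-02,  1.80312593e+00,  8.57077188e-05,
        1.25371859e+00,  6.05696909e-01]), 'qvel': array([ 0.92359887, -0.17322587,  0.19332239,  0.00173355, -0.03059961,
        1.52558315]), 'effort': array([ -5.28315961, -29.30309415, -23.90170276,  -0.11732697,
         0.27149837,  -2.16824457]), 'tool_pos': array([ 0.27079842, -0.28952031,  0.26558564]), 'ee_rot': array([-1.18635624,  1.24353079, -1.24503221]), 'force': array([ 0.83043431, -0.71909509,  0.62367756]), 'wrist_torque': array([-0.04820028, -0.02041587, -0.01981847]), 'width': 0.9994993059090737}
[[-0.048  0.001  0.999]
 [-0.999 -0.001 -0.048]
 [ 0.001 -1.     0.001]]validation failed for argument at $[0]...
validation failed for argument at $[0]...
```

```bash
python3 -m crank '[{"x":0.03,"y":0.045,"z":0,"spin":0},{"x":0.06,"y":0.09,"z":0,"spin":0},{"x":0.09,"y":0.135,"z":0,"spin":0},{"x":0.12,"y":0.18,"z":0,"spin":0},{"x":0.15,"y":0.22,"z":0,"spin":0}]'
python3 -m crank '[{"x":0.03,"y":0.045,"z":0,"spin":0},{"x":0.06,"y":0.09,"z":0,"spin":0},{"x":0.09,"y":0.135,"z":0,"spin":0},{"x":0.12,"y":0.18,"z":0,"spin":0},{"x":0.141,"y":0.199,"z":-0.01,"spin":0}]'
python3 -c "
from h import *
s=robot.observe();print(s['tool_pos'],s['joints']);print(R.from_rotvec(s['ee_rot']).as_matrix().round(3))
for n in('top','side'):cv2.imwrite(f'pics/{n}1.png',imaging.snapshot(n)[:,:,::-1])
print(robot.observe()['tool_pos'])"
```

```text
time: 1.95
tool_pos: [0.4211, -0.0701, 0.2656]
ee_rot: [-1.188, 1.241, -1.243]
force: [0.8, -0.0, 0.2]
width: 1.0
time: 2.58
tool_pos: [0.5627, 0.1297, 0.2555]
ee_rot: [-1.187, 1.239, -1.241]
force: [-0.2, -0.7, -0.2]
width: 0.997
[0.56273885 0.129729   0.25552151] [ 9.38993652e-02  4.30851529e-01  1.35883050e+00 -1.94899658e-05
  1.35002076e+00  1.70743093e+00]
[[-0.043  0.002  0.999]
 [-0.999  0.    -0.043]
 [-0.    -1.     0.002]]
[0.5622619  0.12916393 0.25343707]
```

View pics/side1.png

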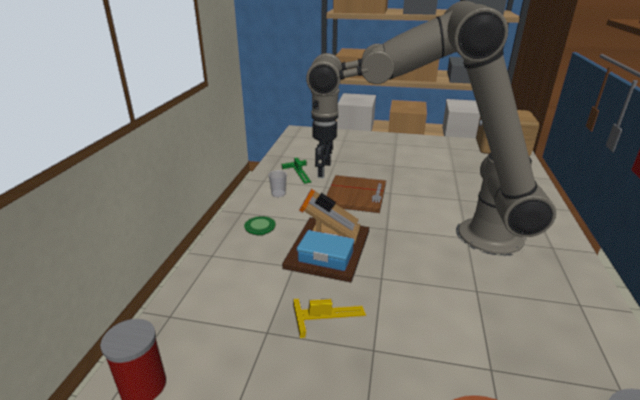

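View pics/top1.png

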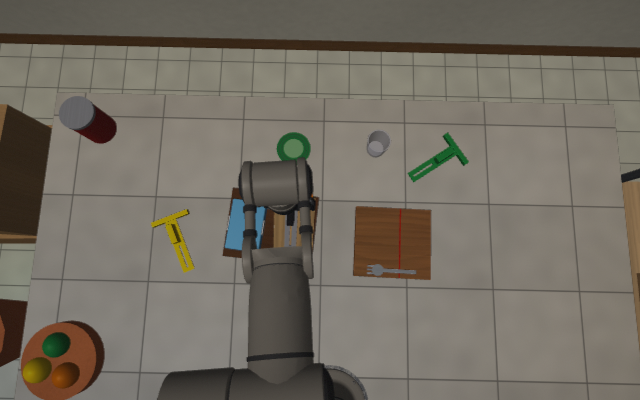

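The gripper is directly over the grip at side pixel (325,195), and the jaws open across its width. Descending now.

```bash
python3 -m crank '[{"x":0,"y":0,"z":-0.03,"spin":0},{"x":-0.001,"y":-0.001,"z":-0.06,"spin":0},{"x":-0.001,"y":-0.001,"z":-0.09,"spin":0},{"x":-0.001,"y":-0.001,"z":-0.114,"spin":0},{"x":-0.001,"y":-0.001,"z":-0.114,"spin":0}]'
python3 -c "
from h import *
for n in('side','top'):
  im=imaging.snapshot(n)[:,:,::-1]
  im=im[120:280,240:400] if n=='side' else im[150:290,220:360]
  cv2.imwrite(f'pics/{n}2.png',cv2.resize(im,None,fx=4,fy=4,interpolation=2)[:600])"
```

```text
time: 3.3
tool_pos: [0.559, 0.1257, 0.1399]
ee_rot: [-1.191, 1.246, -1.242]
force: [0.1, -0.2, 0.3]
width: 0.999
```

View pics/side2.png

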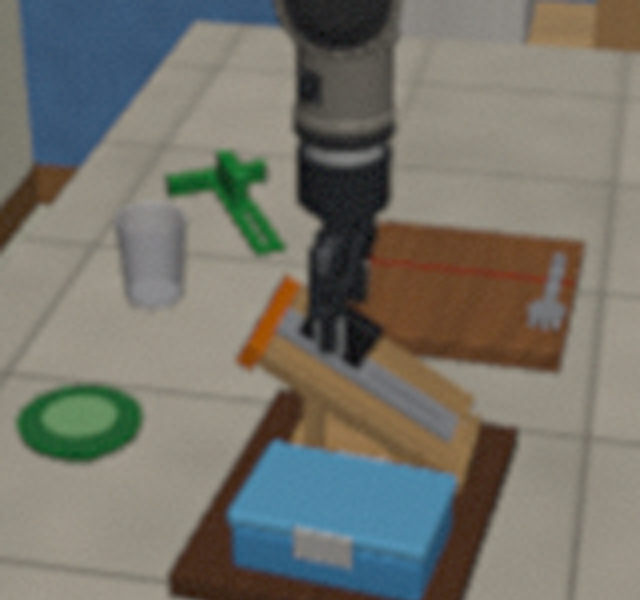

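```bash
python3 -m crank '[{"x":0.001,"y":0.002,"z":0,"spin":0},{"x":0.001,"y":0.002,"z":0,"spin":0},{"x":0.001,"y":0.002,"z":0,"spin":0},{"x":0.001,"y":0.002,"z":0,"spin":0},{"x":0.001,"y":0.002,"z":0,"spin":0}]' 1 50
python3 -m crank '[{"x":0,"y":0,"z":0,"spin":0},{"x":0,"y":0,"z":0,"spin":0},{"x":0,"y":0,"z":0,"spin":0}]'
python3 -c "
from h import *
for n in('side','top'):
  im=imaging.snapshot(n)[:,:,::-1]
  im=im[120:280,240:400] if n=='side' else im[150:290,220:360]
  cv2.imwrite(f'pics/{n}3.png',cv2.resize(im,None,fx=4,fy=4,interpolation=2)[:600])"
```

```text
time: 4.03
tool_pos: [0.5613, 0.1289, 0.1417]
ee_rot: [-1.187, 1.242, -1.243]
force: [-0.7, -0.7, 3.5]
width: 0.229
time: 4.4
tool_pos: [0.5613, 0.1288, 0.1418]
ee_rot: [-1.187, 1.242, -1.243]
force: [-1.4, -0.7, 6.0]
width: 0.229
```

View pics/side3.png

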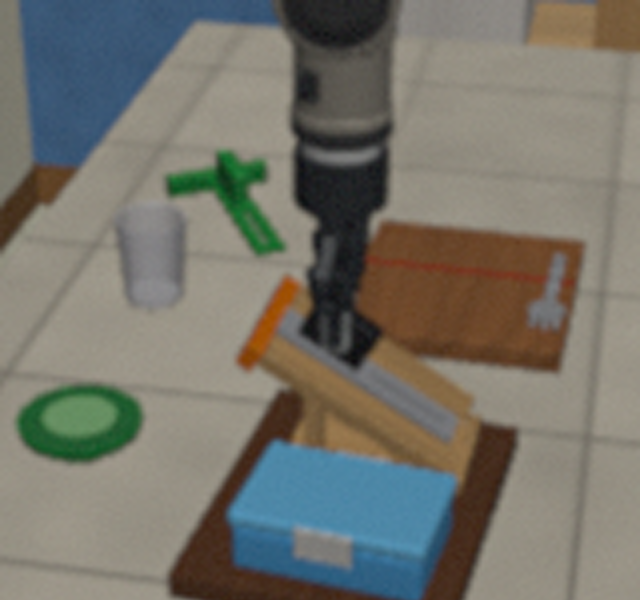

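The jaws hold the grip at an opening of 0.229 (about 20 mm). I'll lift square to the slope.

```bash
python3 -m crank '[{"x":-0.005,"y":0,"z":0.009,"spin":0},{"x":-0.01,"y":0,"z":0.017,"spin":0},{"x":-0.015,"y":0.001,"z":0.026,"spin":0},{"x":-0.02,"y":0.001,"z":0.035,"spin":0},{"x":-0.02,"y":0.001,"z":0.05,"spin":0}]' 
python3 -m crank '[{"x":0,"y":0,"z":0.02,"spin":0},{"x":0,"y":0,"z":0.04,"spin":0},{"x":0,"y":0,"z":0.04,"spin":0}]'
python3 -c "
from h import *
for n in('side','top'):
  im=imaging.snapshot(n)[:,:,::-1]
  im=im[120:280,240:400] if n=='side' else im[150:290,220:360]
  cv2.imwrite(f'pics/{n}4.png',cv2.resize(im,None,fx=4,fy=4,interpolation=2)[:600])"
```

```text
time: 5.12
tool_pos: [0.5402, 0.13, 0.1918]
ee_rot: [-1.189, 1.243, -1.242]
force: [-0.3, -0.7, -1.7]
width: 0.225
time: 5.5
tool_pos: [0.542, 0.13, 0.2334]
ee_rot: [-1.184, 1.24, -1.244]
force: [0.3, 0.1, -1.8]
width: 0.229
```

View pics/side4.png

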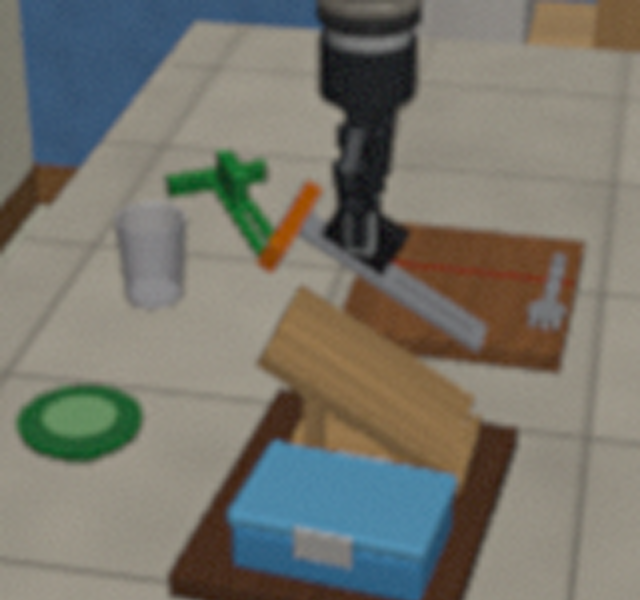

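The guide hangs level from the jaws at roughly 30° tilt, clear of the stand, with its stock at crop (290,225). Moving over to the board.

```bash
python3 -m crank '[{"x":0,"y":-0.03,"z":0,"spin":0.007},{"x":0,"y":-0.07,"z":0,"spin":0.014},{"x":0,"y":-0.115,"z":0,"spin":0.014},{"x":0,"y":-0.16,"z":0,"spin":0.014},{"x":0,"y":-0.205,"z":0,"spin":0.014}]' 
python3 -m crank '[{"x":0,"y":-0.045,"z":-0.01,"spin":0},{"x":0,"y":-0.085,"z":-0.03,"spin":0},{"x":0,"y":-0.115,"z":-0.05,"spin":0},{"x":0,"y":-0.135,"z":-0.07,"spin":0},{"x":0,"y":-0.135,"z":-0.085,"spin":0}]'
python3 -m crank '[{"x":0,"y":0,"z":0,"spin":0},{"x":0,"y":0,"z":0,"spin":0}]'
python3 -c "
from h import *
print(R.from_rotvec(robot.observe()['ee_rot']).as_matrix().round(3))
for n in('side','top'):
  im=imaging.snapshot(n)[:,:,::-1]
  im=im[110:230,270:430] if n=='side' else im[170:300,330:460]
  cv2.imwrite(f'pics/{n}5.png',cv2.resize(im,None,fx=4,fy=4,interpolation=2))"
```

```text
time: 6.22
tool_pos: [0.5405, -0.0764, 0.2302]
ee_rot: [-1.196, 1.234, -1.231]
force: [1.0, -0.8, -1.5]
width: 0.227
time: 6.85
tool_pos: [0.5405, -0.2107, 0.1444]
ee_rot: [-1.194, 1.235, -1.232]
force: [0.4, -0.3, -1.1]
width: 0.227
time: 7.1
tool_pos: [0.5416, -0.2091, 0.1469]
ee_rot: [-1.195, 1.23, -1.232]
force: [0.1, -0.6, -2.1]
width: 0.23
[[-0.03   0.001  1.   ]
 [-1.    -0.    -0.03 ]
 [ 0.    -1.     0.001]]
```

View pics/side5.png

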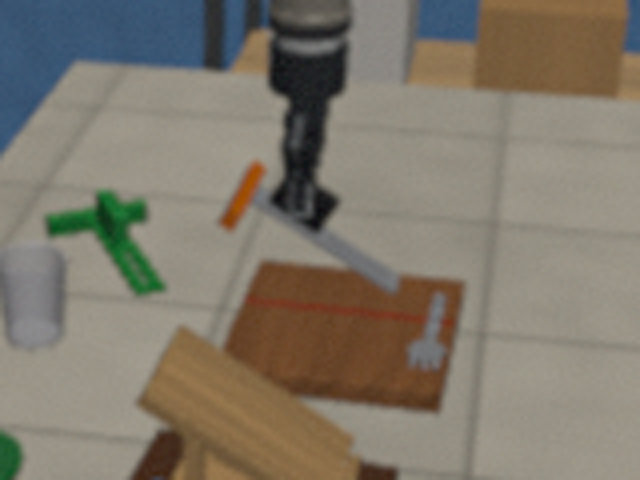

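View pics/top5.png

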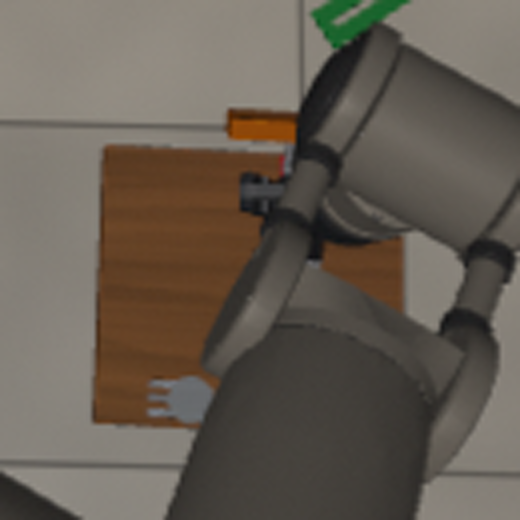

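```bash
python3 -m crank '[{"x":0,"y":-0.001,"z":-0.015,"spin":0},{"x":0,"y":-0.001,"z":-0.026,"spin":0},{"x":0,"y":-0.001,"z":-0.031,"spin":0},{"x":0,"y":-0.001,"z":-0.034,"spin":0},{"x":0,"y":-0.001,"z":-0.036,"spin":0}]' - 30
python3 -m crank '[{"x":0.002,"y":0,"z":-0.002,"spin":0},{"x":0.003,"y":0,"z":-0.004,"spin":0}]'
python3 -c "
from h import *
for n in('side',):
  im=imaging.snapshot(n)[:,:,::-1]
  im=im[110:230,270:430] if n=='side' else im[170:300,330:460]
  cv2.imwrite(f'pics/{n}6.png',cv2.resize(im,None,fx=4,fy=4,interpolation=2))"
```

```text
time: 7.82
tool_pos: [0.5415, -0.2112, 0.1107]
ee_rot: [-1.194, 1.231, -1.233]
force: [0.5, 1.3, 4.9]
width: 0.226
time: 8.07
tool_pos: [0.5449, -0.2113, 0.107]
ee_rot: [-1.194, 1.23, -1.234]
force: [1.2, 0.1, 5.9]
width: 0.228
```

View pics/side6.png

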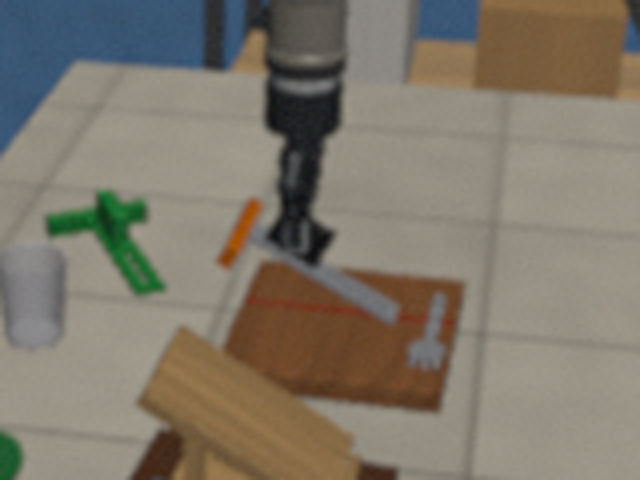

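The tip is down on the board at crop (395,315), well clear of the spork, and the guide is pivoting. I'll follow the arc.

```bash
python3 -m crank '[{"x":0.008,"y":0,"z":-0.01,"spin":0},{"x":0.014,"y":0,"z":-0.02,"spin":0},{"x":0.018,"y":0,"z":-0.026,"spin":0},{"x":0.02,"y":0,"z":-0.032,"spin":0},{"x":0.022,"y":0,"z":-0.035,"spin":0}]' - 25
python3 -c "
from h import *
for n in('side','top'):
  im=imaging.snapshot(n)[:,:,::-1]
  im=im[110:230,270:430] if n=='side' else im[170:300,330:460]
  cv2.imwrite(f'pics/{n}7.png',cv2.resize(im,None,fx=4,fy=4,interpolation=2))"
```

```text
time: 8.75
tool_pos: [0.5657, -0.211, 0.0706]
ee_rot: [-1.195, 1.233, -1.231]
force: [1.0, -0.5, 2.6]
width: 0.226
```

View pics/side7.png

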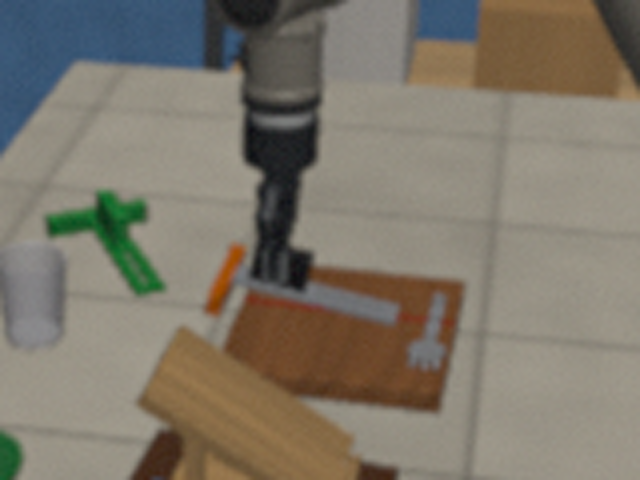

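View pics/top7.png

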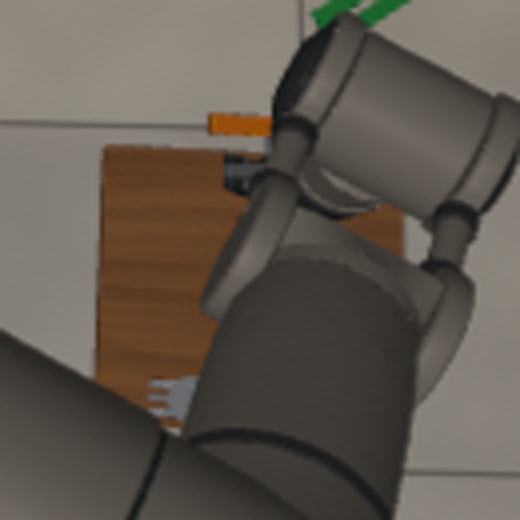

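```bash
python3 -m crank '[{"x":0.003,"y":0,"z":-0.006,"spin":0},{"x":0.005,"y":0,"z":-0.011,"spin":0},{"x":0.006,"y":0,"z":-0.015,"spin":0},{"x":0.006,"y":0,"z":-0.018,"spin":0},{"x":0.006,"y":0,"z":-0.020,"spin":0}]'
python3 -c "
from h import *
for n in('side','top'):
  im=imaging.snapshot(n)[:,:,::-1]
  im=im[110:230,270:430] if n=='side' else im[170:300,330:460]
  cv2.imwrite(f'pics/{n}8.png',cv2.resize(im,None,fx=4,fy=4,interpolation=2))"
```

```text
time: 9.48
tool_pos: [0.5728, -0.2112, 0.0515]
ee_rot: [-1.193, 1.231, -1.233]
force: [1.1, 0.5, 2.8]
width: 0.227
```

View pics/side8.png

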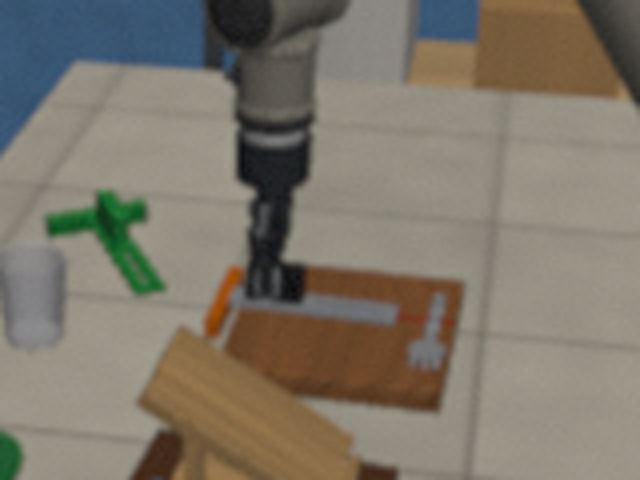

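View pics/top8.png

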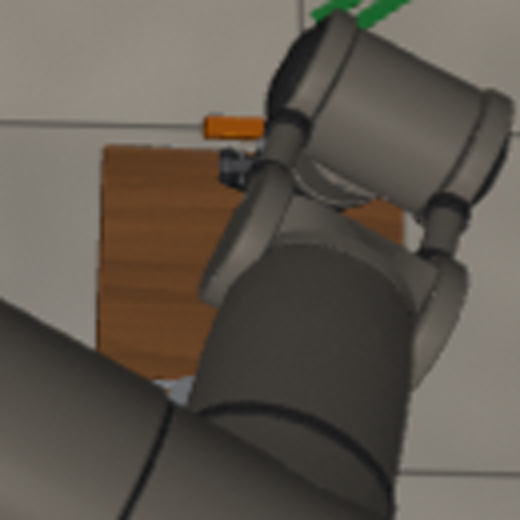

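The guide is almost flat, with the stock about 10 mm past the far edge. I'll press lightly, then draw it toward the robot until the stock makes contact.

```bash
python3 -m crank '[{"x":0,"y":0,"z":-0.0015,"spin":0},{"x":-0.002,"y":0,"z":-0.0015,"spin":0},{"x":-0.004,"y":0,"z":-0.0015,"spin":0},{"x":-0.006,"y":0,"z":-0.0015,"spin":0},{"x":-0.007,"y":0,"z":-0.0015,"spin":0}]'
python3 -m crank '[{"x":-0.001,"y":0,"z":0,"spin":0},{"x":-0.001,"y":0,"z":0,"spin":0}]'
python3 -m crank '[{"x":-0.001,"y":0,"z":0,"spin":0},{"x":-0.001,"y":0,"z":0,"spin":0}]'
python3 -m crank '[{"x":-0.001,"y":0,"z":0,"spin":0},{"x":-0.001,"y":0,"z":0,"spin":0}]'
```

```text
time: 10.2
tool_pos: [0.565, -0.2111, 0.0499]
ee_rot: [-1.194, 1.232, -1.232]
force: [2.9, -0.3, 2.8]
width: 0.231
time: 10.45
tool_pos: [0.564, -0.2111, 0.0498]
ee_rot: [-1.195, 1.232, -1.232]
force: [2.6, -0.1, 2.6]
width: 0.228
time: 10.7
tool_pos: [0.5631, -0.2111, 0.0499]
ee_rot: [-1.194, 1.232, -1.232]
force: [3.5, 0.9, 3.6]
width: 0.224
time: 10.95
tool_pos: [0.5627, -0.2111, 0.0499]
ee_rot: [-1.194, 1.231, -1.233]
force: [4.9, 0.8, 2.1]
width: 0.227
```

```bash
python3 -m crank '[{"x":-0.001,"y":0,"z":0,"spin":0},{"x":-0.001,"y":0,"z":0,"spin":0}]'
python3 -m crank '[{"x":-0.001,"y":0,"z":0,"spin":0},{"x":-0.001,"y":0,"z":0,"spin":0}]'
python3 -m crank '[{"x":-0.001,"y":0,"z":0,"spin":0},{"x":-0.001,"y":0,"z":0,"spin":0}]'
python3 -c "
from h import *
s=robot.observe();print(s['wrist_torque'],s['force'],s['tool_pos'])
for n in('side','top'):
  im=imaging.snapshot(n)[:,:,::-1];cv2.imwrite(f'pics/{n}9f.png',im)
  im=im[150:220,310:400] if n=='side' else im[190:260,350:440]
  cv2.imwrite(f'pics/{n}9.png',cv2.resize(im,None,fx=7,fy=7,interpolation=2))"
```

```text
time: 11.2
tool_pos: [0.5626, -0.2111, 0.0501]
ee_rot: [-1.192, 1.229, -1.234]
force: [7.9, 1.1, 2.3]
width: 0.225
time: 11.45
tool_pos: [0.5625, -0.2112, 0.0504]
ee_rot: [-1.191, 1.227, -1.236]
force: [10.2, 1.3, -0.6]
width: 0.228
time: 11.7
tool_pos: [0.5625, -0.2112, 0.0507]
ee_rot: [-1.19, 1.226, -1.237]
force: [13.9, 1.6, -0.3]
width: 0.227
[ 0.47804899 -1.65581572  0.08734318] [13.89944851  1.60656419 -0.29728245] [ 0.56246487 -0.21116369  0.05065361]
```

View pics/side9.png

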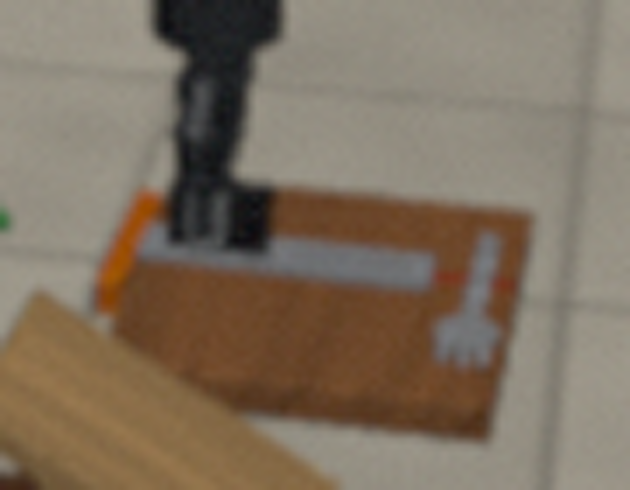

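View pics/top9.png

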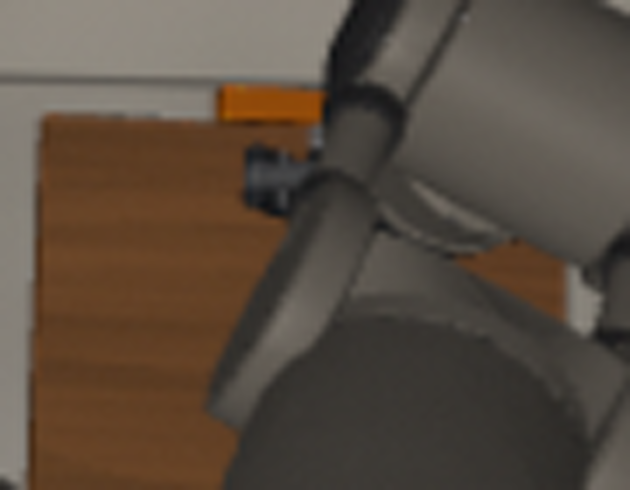

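The stock is pulled up against the far edge (13.9 N, x has stopped moving). I'll ease the pull, open, rise and look.

```bash
python3 -m crank '[{"x":0.002,"y":0,"z":-0.0005,"spin":0},{"x":0.003,"y":0,"z":-0.0005,"spin":0}]'
python3 -m crank '[{"x":0,"y":0,"z":0,"spin":0},{"x":0,"y":0,"z":0,"spin":0},{"x":0,"y":0,"z":0,"spin":0},{"x":0,"y":0,"z":0,"spin":0}]' 0
python3 -m crank '[{"x":0,"y":0,"z":0.03,"spin":0},{"x":0,"y":0,"z":0.07,"spin":0},{"x":0,"y":0,"z":0.12,"spin":0},{"x":-0.03,"y":0.045,"z":0.15,"spin":0},{"x":-0.06,"y":0.09,"z":0.15,"spin":0}]'
python3 -m crank '[{"x":-0.03,"y":0.05,"z":0,"spin":0},{"x":-0.05,"y":0.1,"z":0,"spin":0},{"x":-0.06,"y":0.15,"z":0,"spin":0},{"x":-0.06,"y":0.2,"z":0,"spin":0},{"x":-0.06,"y":0.25,"z":0,"spin":0}]'
python3 -c "
from h import *
for n in('side','top'):
  im=imaging.snapshot(n)[:,:,::-1];cv2.imwrite(f'pics/{n}10f.png',im)
  im=im[150:220,310:400] if n=='side' else im[195:285,345:440]
  cv2.imwrite(f'pics/{n}10.png',cv2.resize(im,None,fx=6,fy=6,interpolation=2))"
```

```text
time: 12.05
tool_pos: [0.5627, -0.2111, 0.0499]
ee_rot: [-1.194, 1.231, -1.233]
force: [1.8, -0.1, 5.7]
width: 0.227
time: 12.55
tool_pos: [0.5619, -0.2111, 0.0491]
ee_rot: [-1.195, 1.233, -1.232]
force: [-0.6, 0.0, -0.0]
width: 1.002
time: 13.18
tool_pos: [0.5025, -0.1208, 0.2018]
ee_rot: [-1.191, 1.228, -1.237]
force: [-0.1, 2.0, -0.8]
width: 0.997
time: 13.8
tool_pos: [0.4418, 0.1304, 0.1997]
ee_rot: [-1.194, 1.232, -1.233]
force: [0.4, -0.7, 1.3]
width: 1.001
```

View pics/side10.png

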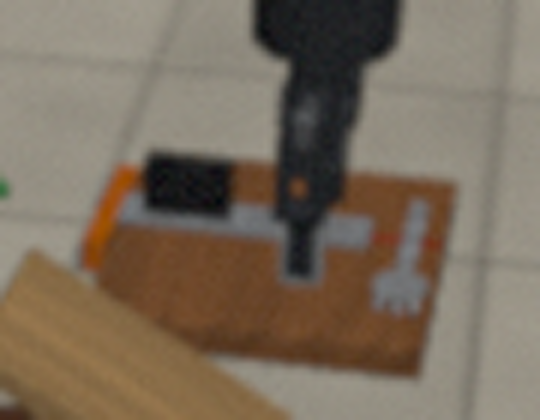

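View pics/top10.png

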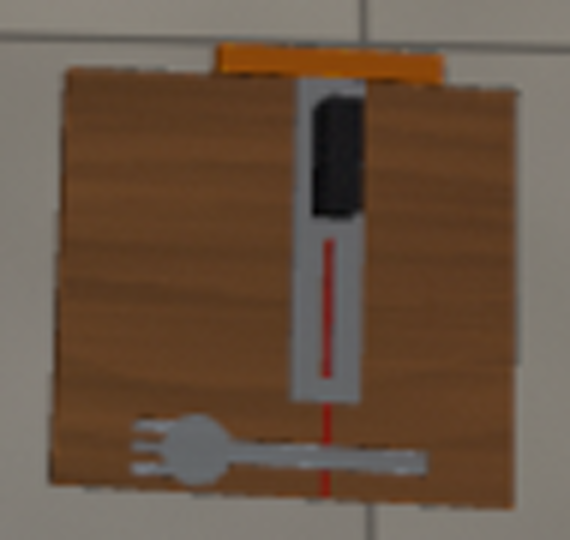

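View pics/top10f.png

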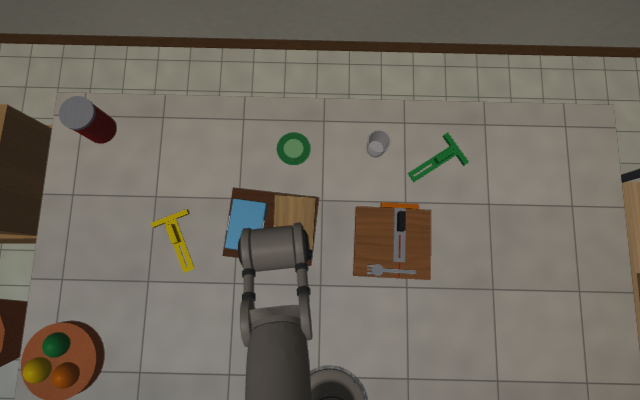

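The guide is lying on the board with the stock at the far edge, and red shows in the slot at top pixels (399,235)–(399,257). Next I'll measure the offsets at sub-pixel level.

Run:
```python
from h import *
im=cv2.imread("pics/top10f.png").astype(float)
sat=im[:,:,2]-im[:,:,0]   # brown: high, steel ~0
def edge(p,level,u0,rise):
    d=p-level
    k=[i for i in range(len(p)-1) if (d[i]<=0<d[i+1] if rise else d[i]>0>=d[i+1])]
    return [u0+i+d[i]/(d[i]-d[i+1]) for i in k]
L=[];Rr=[];M=[]
for v in range(210,261):
    p=sat[v,385:418]; 
    base=np.median(sat[v,[386,387,388,389,390,411,412,413,414]]); lv=(base+2)/2
    l=edge(p,lv,385,False); r=edge(p,lv,385,True)
    if l and r: L.append((l[0],v));Rr.append((r[-1],v))
red=[]
for v in list(range(236,256)):
    w=np.clip(sat[v,396:404]-np.percentile(sat[v,394:406],30),0,None); red.append(((w*np.arange(396,404)).sum()/w.sum(),v))
red2=[]
for v in range(264,275):
    b=np.median(sat[v,388:415]);w=np.clip(sat[v,395:405]-b-8,0,None)
    if w.sum()>20: red2.append(((w*np.arange(395,405)).sum()/w.sum(),v))
def fit(uv,z):
    P=plane("top",uv,z)[:,:2]
    for _ in range(3):
        c=np.polyfit(P[:,0],P[:,1],1);e=P[:,1]-np.polyval(c,P[:,0]);k=abs(e)<=max(2.5*e.std(),3e-4);P=P[k]
    return c,e.std(),len(P)
for nm,uv,z in(("L",L,.029),("R",Rr,.029),("red slot",red,.024),("red2",red2,.024)):
    c,e,n=fit(np.array(uv),z);print(nm,"deg %.2f"%np.degrees(np.arctan(c[0])),"y@.45 %.4f y@.55 %.4f"%(np.polyval(c,.45),np.polyval(c,.55)),"std %.4f"%e,n)
# original red line from first image
im0=cv2.imread("pics/top0.png").astype(float);s0=im0[:,:,2]-im0[:,:,0];r0=[]
for v in range(212,265):
    b=np.median(s0[v,388:412]);w=np.clip(s0[v,395:405]-b-8,0,None)
    if w.sum()>20:r0.append(((w*np.arange(395,405)).sum()/w.sum(),v))
c,e,n=fit(np.array(r0),.024);print("red0 deg %.2f"%np.degrees(np.arctan(c[0])),"y@.45 %.4f y@.55 %.4f"%(np.polyval(c,.45),np.polyval(c,.55)),e,n)
# stock inner edge vs board far edge
def hv(img,cols,lo,hi,f,z):
    o=[]
    for u in cols:
        p=f(img[lo:hi,u]);g=np.diff(p);i=np.argmax(abs(g));
        w=np.abs(g[max(0,i-1):i+2]);o.append((u,lo+.5+(w*np.arange(max(0,i-1),max(0,i-1)+len(w))).sum()/w.sum()))
    P=plane("top",np.array(o),z)[:,:2]
    for _ in range(3):
        c=np.polyfit(P[:,1],P[:,0],1);e=P[:,0]-np.polyval(c,P[:,1]);k=abs(e)<=max(2*e.std(),3e-4);P=P[k]
    return c,e.std(),len(P)
for nm,img,cols,lo,hi,f,z in(("edge0",im0,range(358,428),200,214,lambda p:p[:,2]-p[:,0],.024),("stock L",im,range(383,393),204,213,lambda p:p[:,2],.030),("stock R",im,range(407,417),204,213,lambda p:p[:,2],.030),("stock LR",im,list(range(383,393))+list(range(407,417)),204,213,lambda p:p[:,2],.030)):
    c,e,n=hv(img,cols,lo,hi,f,z);print(nm,"deg %.2f"%-np.degrees(np.arctan(c[0])),"x@-.16 %.4f x@-.212 %.4f x@-.26 %.4f"%tuple(np.polyval(c,[-.16,-.212,-.26])),"std %.4f"%e,n)
```

```text
L deg -1.74 y@.45 -0.1865 y@.55 -0.1895 std 0.0002 51
R deg -1.44 y@.45 -0.2244 y@.55 -0.2269 std 0.0004 51
red slot deg -1.75 y@.45 -0.2068 y@.55 -0.2099 std 0.0001 20
red2 deg -2.13 y@.45 -0.2080 y@.55 -0.2117 std 0.0001 6
red0 deg -1.65 y@.45 -0.2078 y@.55 -0.2107 0.00022621330263030397 53
edge0 deg -1.78 x@-.16 0.6027 x@-.212 0.6010 x@-.26 0.5996 std 0.0004 64
stock L deg 0.72 x@-.16 0.6041 x@-.212 0.6047 x@-.26 0.6053 std 0.0003 10
stock R deg -5.43 x@-.16 0.6101 x@-.212 0.6052 x@-.26 0.6006 std 0.0006 10
stock LR deg -1.70 x@-.16 0.6046 x@-.212 0.6030 x@-.26 0.6016 std 0.0006 19
```

Against the red line in the same picture, the blade's centre sits about 2 mm too far left (+y). Yaw and stock agree with the board, at −1.7° against −1.7°. I'll regrip and slide it 2 mm in −y along the edge, then seat it again.

```bash
python3 -m crank '[{"x":0,"y":-0.05,"z":0,"spin":0},{"x":0.01,"y":-0.1,"z":0,"spin":0},{"x":0.02,"y":-0.15,"z":0,"spin":0},{"x":0.035,"y":-0.2,"z":0,"spin":0},{"x":0.06,"y":-0.25,"z":0,"spin":0}]'
python3 -m crank '[{"x":0.03,"y":-0.045,"z":0,"spin":0},{"x":0.06,"y":-0.09,"z":-0.02,"spin":0},{"x":0.06,"y":-0.09,"z":-0.07,"spin":0},{"x":0.06,"y":-0.09,"z":-0.12,"spin":0},{"x":0.06,"y":-0.09,"z":-0.15,"spin":0}]'
python3 -m crank '[{"x":0,"y":0,"z":0,"spin":0},{"x":0,"y":0,"z":0,"spin":0},{"x":0,"y":0,"z":0,"spin":0},{"x":0,"y":0,"z":0,"spin":0},{"x":0,"y":0,"z":0,"spin":0}]' 1 30
```

```text
time: 14.52
tool_pos: [0.5018, -0.1235, 0.1996]
ee_rot: [-1.194, 1.233, -1.233]
force: [0.8, 0.7, 0.1]
width: 1.001
time: 15.15
tool_pos: [0.5604, -0.2115, 0.0465]
ee_rot: [-1.195, 1.236, -1.23]
force: [-0.1, -0.2, 0.9]
width: 0.999
time: 15.78
tool_pos: [0.5629, -0.2115, 0.051]
ee_rot: [-1.194, 1.23, -1.234]
force: [-0.8, 1.0, 6.8]
width: 0.233
```

```bash
python3 -m crank '[{"x":0.001,"y":0,"z":0,"spin":0},{"x":0.001,"y":-0.001,"z":0,"spin":0},{"x":0.001,"y":-0.0022,"z":0,"spin":0},{"x":0.001,"y":-0.0022,"z":0,"spin":0}]'
python3 -m crank '[{"x":-0.001,"y":0,"z":0,"spin":0},{"x":-0.002,"y":0,"z":0,"spin":0},{"x":-0.003,"y":0,"z":0,"spin":0},{"x":-0.003,"y":0,"z":0,"spin":0}]'
```

```text
time: 16.27
tool_pos: [0.5634, -0.2126, 0.051]
ee_rot: [-1.193, 1.231, -1.232]
force: [-3.5, 5.3, 9.0]
width: 0.225
time: 16.77
tool_pos: [0.5628, -0.2132, 0.051]
ee_rot: [-1.191, 1.227, -1.236]
force: [7.4, 3.3, 3.9]
width: 0.232
```

```bash
python3 -m crank '[{"x":0.001,"y":0,"z":0,"spin":0},{"x":0.001,"y":0,"z":0,"spin":0}]'
python3 -m crank '[{"x":0,"y":0,"z":0,"spin":0},{"x":0,"y":0,"z":0,"spin":0},{"x":0,"y":0,"z":0,"spin":0},{"x":0,"y":0,"z":0,"spin":0}]' 0
python3 -m crank '[{"x":0,"y":0,"z":0.03,"spin":0},{"x":0,"y":0,"z":0.07,"spin":0},{"x":0,"y":0,"z":0.12,"spin":0},{"x":-0.03,"y":0.045,"z":0.15,"spin":0},{"x":-0.06,"y":0.09,"z":0.15,"spin":0}]'
python3 -m crank '[{"x":-0.03,"y":0.05,"z":0,"spin":0},{"x":-0.05,"y":0.1,"z":0,"spin":0},{"x":-0.08,"y":0.15,"z":0,"spin":0},{"x":-0.1,"y":0.2,"z":0,"spin":0},{"x":-0.1,"y":0.25,"z":0,"spin":0}]'
cat > m.py <<'E'
from h import *
import sys
k=sys.argv[1]
F=[imaging.snapshot("top") for _ in range(5)]
avg=np.mean(F,0)[:,:,::-1]
im=avg; cv2.imwrite(f"pics/top{k}f.png",im.astype(np.uint8)); s=imaging.snapshot("side")[:,:,::-1];cv2.imwrite(f"pics/side{k}.png",cv2.resize(s[150:220,310:400],None,fx=7,fy=7,interpolation=2))
cv2.imwrite(f"pics/top{k}.png",cv2.resize(im[200:266,377:423].astype(np.uint8),None,fx=9,fy=9,interpolation=2))
sat=im[:,:,2]-im[:,:,0]
def edge(p,level,u0,rise):
    d=p-level
    q=[i for i in range(len(p)-1) if (d[i]<=0<d[i+1] if rise else d[i]>0>=d[i+1])]
    return [u0+i+d[i]/(d[i]-d[i+1]) for i in q]
L=[];Rr=[];red=[];red2=[]
for v in range(210,261):
    base=np.median(sat[v,[386,387,388,389,390,411,412,413,414]]); lv=(base+2)/2
    l=edge(sat[v,385:418],lv,385,False); r=edge(sat[v,385:418],lv,385,True)
    if l: L.append((l[0],v))
    if r and v>232: Rr.append((r[-1],v))
for v in range(236,256):
    w=np.clip(sat[v,396:404]-np.percentile(sat[v,394:406],30),0,None); red.append(((w*np.arange(396,404)).sum()/w.sum(),v))
for v in range(264,275):
    b=np.median(sat[v,388:415]);w=np.clip(sat[v,395:405]-b-8,0,None)
    if w.sum()>20: red2.append(((w*np.arange(395,405)).sum()/w.sum(),v))
for nm,uv,z in(("L",L,.024),("R",Rr,.029),("red slot",red,.024),("red2",red2,.024)):
    P=plane("top",np.array(uv),z)[:,:2];c=np.polyfit(P[:,0],P[:,1],1);e=P[:,1]-np.polyval(c,P[:,0])
    print(nm,"deg %.2f"%np.degrees(np.arctan(c[0])),"y@.45 %.4f y@.55 %.4f"%(np.polyval(c,.45),np.polyval(c,.55)),"std %.4f"%e.std())
E
python3 m.py 11
```

```text
time: 17.02
tool_pos: [0.5628, -0.2132, 0.051]
ee_rot: [-1.192, 1.228, -1.235]
force: [3.1, 2.0, 5.4]
width: 0.232
time: 17.52
tool_pos: [0.561, -0.2133, 0.0492]
ee_rot: [-1.194, 1.233, -1.232]
force: [0.8, -0.2, -0.1]
width: 1.002
time: 18.15
tool_pos: [0.5016, -0.1231, 0.2017]
ee_rot: [-1.191, 1.228, -1.237]
force: [0.4, 0.4, 0.0]
width: 0.998
time: 18.77
tool_pos: [0.3997, 0.128, 0.1997]
ee_rot: [-1.194, 1.232, -1.233]
force: [1.3, 0.2, 0.5]
width: 0.999
L deg -1.74 y@.45 -0.1895 y@.55 -0.1925 std 0.0002
R deg -1.28 y@.45 -0.2265 y@.55 -0.2287 std 0.0001
red slot deg -1.88 y@.45 -0.2079 y@.55 -0.2112 std 0.0001
red2 deg -2.42 y@.45 -0.2082 y@.55 -0.2124 std 0.0001
```

View pics/top11.png

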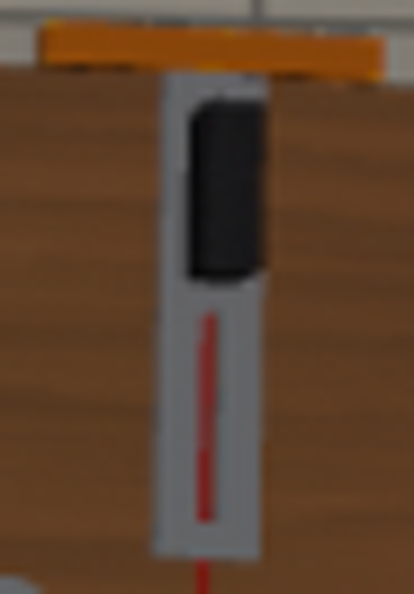

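View pics/side11.png

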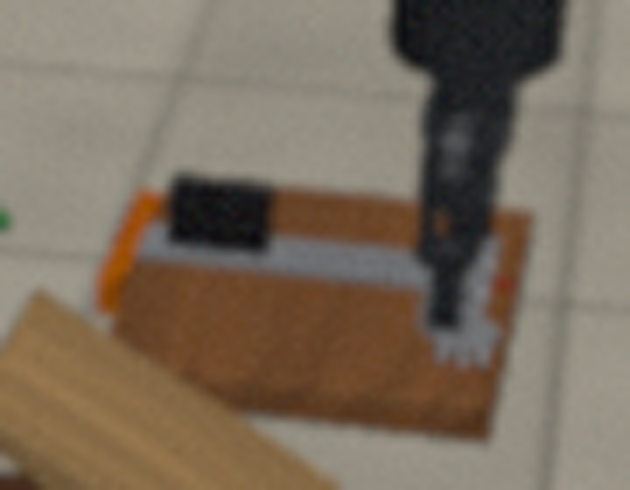

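Now centred: blade middle at y −0.2080 / −0.2106 against the line at −0.2078 / −0.2107. I'll move the arm clear and check flatness, flushness and the other things.

```bash
python3 -m crank '[{"x":0,"y":0.04,"z":0.04,"spin":0},{"x":0,"y":0.08,"z":0.08,"spin":0},{"x":0,"y":0.12,"z":0.12,"spin":0},{"x":0,"y":0.12,"z":0.15,"spin":0}]'
python3 m.py 12
python3 - <<'E'
from h import *
F=np.mean([imaging.snapshot("side") for _ in range(4)],0)[:,:,::-1]
o=np.array([.602,-.2121,.024]);
im=cv2.resize(F[155:220,305:400].astype(np.uint8),None,fx=8,fy=8,interpolation=2);cv2.imwrite("pics/side13.png",im)
# side-bias from red-line/board: overlay with model shifted so that board corners match
def cr(p): return (np.array(p,float)+.5)/5-.5+np.array([270,165])
Bo=np.array([[.6027+.0002,-.0705,.024],[.6,-.3109,.024],[.3808,-.3031,.024],[.3874,-.064,.024]])
d=(cr([[580,75]])-proj("side",Bo[2]))  # rough
for nm,pitch in(("flat",0),("tilt2",2)):
    Rg=(R.from_euler('z',-1.7,degrees=True)*R.from_euler('y',pitch,degrees=True)).as_matrix()
    G=np.array([[-170,18,5],[-170,-18,5],[0,18,5],[0,60,6],[0,-60,6],[16,60,6],[16,-60,6],[16,60,-18]])/1e3
    print(nm,((proj("side",G@Rg.T+o)-[305,155]+.5)*8).round().tolist())
print("board",((proj("side",Bo)-[305,155]+.5)*8).round().tolist())
t0=cv2.imread("pics/top0.png").astype(int);t1=cv2.imread("pics/top12f.png").astype(int)
D=abs(t0-t1).max(2)
for nm,(a,b,c,d) in dict(lunchbox=(195,252,225,268),spork=(262,278,365,418),cup=(128,160,364,392),bowl=(130,168,274,314),green=(130,185,405,470),yellow=(205,275,150,196)).items(): print(nm,D[a:b,c:d].mean().round(2),D[a:b,c:d].max())
E
```

```text
time: 19.58
tool_pos: [0.4017, 0.2475, 0.3508]
ee_rot: [-1.193, 1.231, -1.232]
force: [-0.6, 0.2, -1.4]
width: 1.003
L deg -1.73 y@.45 -0.1895 y@.55 -0.1925 std 0.0002
R deg -1.27 y@.45 -0.2265 y@.55 -0.2287 std 0.0001
red slot deg -1.89 y@.45 -0.2080 y@.55 -0.2112 std 0.0001
red2 deg -2.18 y@.45 -0.2080 y@.55 -0.2118 std 0.0001
flat [[526.0, 287.0], [534.0, 254.0], [193.0, 251.0], [176.0, 287.0], [223.0, 182.0], [145.0, 284.0], [194.0, 179.0], [144.0, 325.0]]
tilt2 [[526.0, 277.0], [535.0, 244.0], [193.0, 251.0], [175.0, 287.0], [223.0, 182.0], [144.0, 285.0], [194.0, 180.0], [146.0, 327.0]]
board [[147.0, 378.0], [236.0, 161.0], [643.0, 204.0], [598.0, 431.0]]
lunchbox 9.25 136
spork 3.02 29
cup 3.51 5
bowl 3.18 5
green 3.58 5
yellow 23.62 98
```

View pics/side13.png

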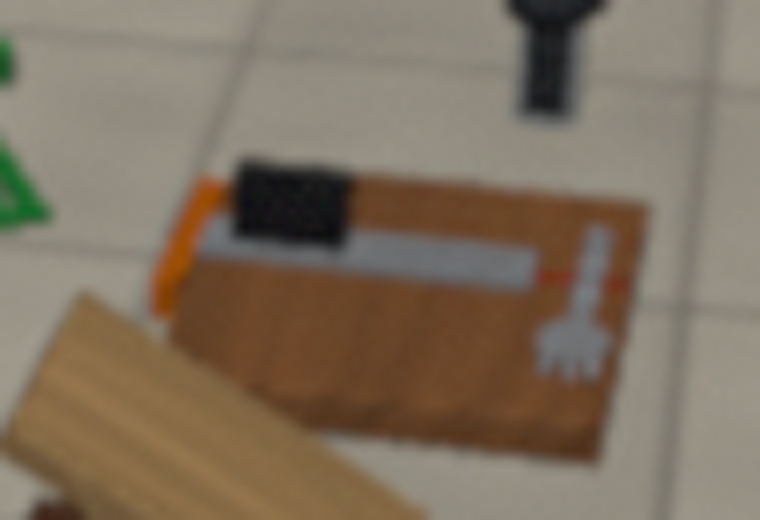

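View pics/top12f.png

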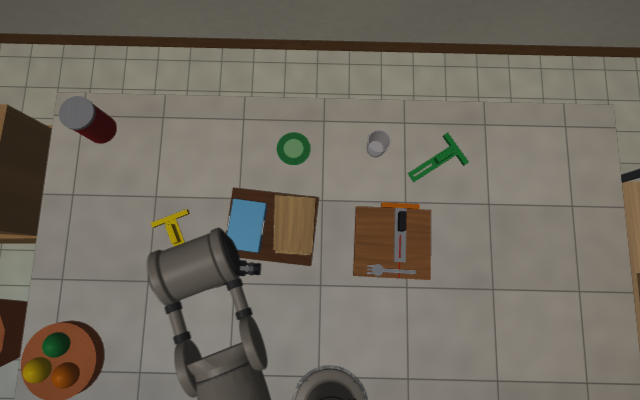

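The top picture shows the guide at (400,230) on the line, with the lunchbox, cup, bowl and spork where they started. In the side picture the blade lies along the flat model. Handing in.

```bash
python3 -c "
from bench import robot
print(robot.sign_off(), robot.observe()['time'])"
```

```text
the job is handed in; nothing more can be done
the job is handed in; nothing more can be done
```

The guide is on the chopping board with the red line down its slot, released, and the job is handed in; the clock read about 20 s at my last checks. I unhooked it, set the tip down and pivoted it flat in the grip. I then drew the stock back against the far edge until it stopped (about 14 N) and let go. The first look showed the blade 2 mm to the left of the line, so I regripped, slid it over and seated the stock again (about 7 N).

**Last checks**
- **Line:** the blade's middle is within about 0.3 mm of the red line at both places measured, and the line shows along the slot.
- **Stock:** its slope matched the board edge (−1.7° against −1.8°), measured before the small slide. By eye there is no gap at either end. A rough edge measurement at that point put the stock about 2 mm beyond the edge. That is less than one pixel, so I trusted the contact force instead.
- **Blade:** it looks flat in the side view, within about half a degree. The fitted right edge of the blade was about 0.5° off the left edge, which I put down to picture resolution.
- **Cameras:** the side camera placed the red line about 6 mm from where the top camera did, so I aligned everything within the top camera's picture.
- **Other things:** the cup and bowl pictures are unchanged. The spork and lunchbox look unmoved; their pictures differ a little, I think from the blade tip and the arm beside them.

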